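# Show the router antenna to the phone camera

### The arm

A 7-joint arm with a two-finger parallel gripper is mounted at the origin on the work surface. World frame = base frame: x ahead of the robot, y to its left, z up, the work surface at z = 0. Lengths are in m, angles in rad, forces in N, time in s.
With the tool pointing down it reaches from about 0.4 to 0.85 m from the base axis. Payload 10.4 kg.
Tool frame: the origin (TCP) lies on the centre line of the jaws, within the pads' length; the fingertips stand 17 mm ahead of it and the grasp point (between the pads) lies 2 mm behind it; z points along the fingers, y is the line along which they close (so a half turn about z gives the same grasp; the last joint's range is limited). The gripper opens to 85 mm and grips with 20 to 120 N. Pads are 22 mm wide; open, the fingers measure 114 mm over their backs; the gripper's body (76 mm by 85 mm) begins 54 mm behind the grasp point. The pads swing forward as they close: fully open they stand 13 mm farther back than shut.
Start: joints at [1.08, 0.332, -0.065, 1.46, 0.022, 1.35, -0.088], TCP at [0.282, -0.558, 0.248] pointing down, gripper open.
Joint ranges: [-2.6, 2.6], [-0.5, 2.12], [-1.47, 1.34], [0.16, 2.42], [-1.27, 4.41], [0.06, 2.06], [-2.6, 2.6]. Speed limits (rad/s): [2.22, 2.22, 2.79, 2.79, 3.14, 3.14, 3.14].

### API

Orientations are given as a unit quaternion [x, y, z, w].
In Python, from workcell import get_obs, optics, job gives the robot as it stands. The module is installed in compiled form; this text tells all that it offers.
- The arm moves only by the tool send_rows, never from a script. Its argument "plan" is a list that holds one entry, the list of rows, each a list of 7 numbers: the turn, a rotation vector about the tool's x, y, z in units of 1.5 rad (1.0 is 1.5 rad), then the shift along the tool's x, y, z in units of 20 cm (1.0 is 20 cm), then the opening, from 0 (shut) to 1 (fully open). A call has 1 to 20 rows; each row shifts and turns the commanded pose from where the row before left it, along the tool's axes as they then stand; what a row does not reach is not made up. A row lasts 1/12 s, in which the tool goes at most 41.7 mm and 7.16 degrees, less where a joint would pass 70% of its speed; a pose out of reach is approached as far as the arm can. A call with a number of a shift or a turn outside -1 to 1 is refused whole. A call with a gripper value outside its range is refused whole. The fingers move at their own pace and stop on an object; "squeeze" is the grip in N (left out, the last holds). Time passes only in rows, so rows that do not move let the fingers close. It gives the time, the measured TCP pose, the force, the opening and the grip force at its end, in the units of the state.
- get_obs(): the state, without advancing time (a new reading comes with each control period).
- optics.camera(name): name is "side" or "top" or "wrist"; returns the picture (480x640x3 uint8, red, green, blue); there is no depth.
- optics.get_calibration(name): a dict with "intrinsics" (3x3 intrinsics, pixels), "world_from_camera" (4x4, takes a point from camera to world coordinates); the wrist camera has in their place "T_tool_cam" (4x4, takes a point from camera to tool coordinates, whose origin is the TCP and whose axes are the flange's). Camera axes: x right, y up, looking along -z (the intrinsics and any distortion apply to the point x, -y, -z); pixel columns grow to the right and rows downward; lengths in m; the calibration is good to about 2 mm. A picture is of the moment at which its call begins: read the wrist's pose just before it. get_calibration takes no time and is no camera call.
- job.hand_in(): hands the job in; it is judged then, once.
The state is a dict: "clock": time; "joint_pos": joint angles; "joint_velocities": joint speeds; "tau": joint torques, N m; "position": TCP position; "ee_rot": TCP orientation; "ft_force": force on the tool from outside, world axes, zero at the start; "torque": the same for the moment, N m; "grip_width": opening from 0.0 (shut) to 1.0 (fully open); "grasp_force": force on a finger pad.
Only numpy, scipy, OpenCV 4.12 (cv2) and the standard library are available. Lean on these libraries where they do the work, as an engineer would, in place of code of your own. Each camera call takes 0.05 s, during which the arm holds its last target. There are 200 camera calls.

### The job

Two antennas have come off the router: stand the longer one up in the metal holder cup without a handle (either end down) and let go of it. Then pick up the shorter one and show its brass connector to the phone on the stand: hold the antenna level and crosswise to the phone's view, with the connector 15 cm straight in front of the lens at the lens's height. Finish while still holding it there, steady and touching nothing else; do not tip the cup over, and leave the other things on the desk where they are.

Things in the scene. Friction and masses are not known exactly. Their poses are not given: they have to be found in the camera images.
- long_antenna: the longer white router antenna lying flat, 190 mm long, a straight bar 14 mm wide, 12 mm thick; the last 18 mm at its +x end are a round brass connector 10 mm across, next to a grey collar; about 35 g. Origin: at its underside, under the middle of its length (bar centre line 6 mm above); x along it to the connector, z up. Connector point 86 mm along +x, plain end 95 mm along -x
- long_antenna_connector (a point): middle of the long antenna's brass connector, 9 mm short of its end, on its centre line
- long_antenna_blade_end (a point): plain plastic end of the long antenna, on its centre line
- short_antenna: the shorter white router antenna lying flat, 120 mm long, a straight bar 14 mm wide, 12 mm thick; the last 18 mm at its +x end are a round brass connector 10 mm across, next to a grey collar; about 24 g. Origin: at its underside, under the middle of its length (bar centre line 6 mm above); x along it to the connector, z up. Connector point 51 mm along +x, plain end 60 mm along -x
- short_antenna_connector (a point): middle of the short antenna's brass connector, 9 mm short of its end, on its centre line
- pen_cup: loose, empty, straight dark metal holder cup without handle, 72 mm across and 95 mm high, 4 mm wall (the opening is 62 mm across or more), 6 mm floor, 320 g. Origin: centre of its underside, z up. An antenna in it comes to lean on the rim
- phone: phone standing upright in portrait in a fixed aluminium stand, on the far side of the mat, screen towards the robot; phone 74 mm wide, 9 mm thick, from 82 to 232 mm above the desk; base plate 110 x 85 mm. Origin: on the desk, below the lens; its x points out of the BACK of the phone, y across it, z up
- phone_lens (a point): front camera lens, at the top of the phone's screen side, 224 mm above the desk. Axes as the phone's: the view runs along this point's -x, y is level across the view, z up. The connector must be shown 150 mm from it along -x
- mug: white mug with a handle, 80 mm across, 95 mm high; the handle points to world +x (away from the robot). It is NOT the holder cup. Origin: centre of its underside, z up; bystander, leave where it is
- marker: black round marker pen, 15 mm thick, 125 mm long, lying; origin under its middle, x along it; bystander, leave where it is
- earbud_case: white rounded earbud case 48 x 58 x 24 mm high; origin: centre of its underside; bystander, leave where it is
- charger: black wall charger 50 x 45 x 28 mm high with two thin prongs 16 mm long at its +x end; origin: centre of its underside; bystander, leave where it is
- mouse: white computer mouse 100 x 58 mm, 31 mm high; origin: centre of its underside; bystander, leave where it is
- glue_stick: white glue stick standing upright, 28 mm across, 95 mm high; origin: centre of its underside; bystander, leave where it is
- tape_roll: roll of brown tape lying flat, a ring 56 mm across, hole 38 mm, 18 mm high; origin: centre of its underside; bystander, leave where it is

How it is judged:
By the outcome, as a careful person would: the job done as asked, in the order asked, and still so for the second after the job is handed in, while the arm keeps its last pose, push and grip.
It also fails if it takes over 61 s, if anything falls off the work surface, if the arm or the gripper's body presses on something with over 40 N, if the wrist force passes 120 N, or if a joint passes its speed limit or range.

## Working session

There is one attempt and no reset: what is moved stays moved. The work goes in short steps, Python scripts to look and compute and a tool call to move; the robot and the scene stay as the last step left them, time stands still between calls to the robot, and variables do not carry over. Pictures are saved under pics/ and viewed, at most 10 in all, crops included, and the job is handed in when it is done.

Besides the shell and the picture viewer there is one more tool, called after "Call:" in YAML: its name, and indented under it one key for each argument. send_rows: Moves the arm, as the interface text tells. Its arguments: {"type":"object","properties":{"plan":{"type":"array"},"squeeze":{"type":"number"}},"required":["plan"]}

```bash
mkdir -p pics; python3 - <<'E'
from workcell import get_obs, optics
import cv2,numpy as np
np.set_printoptions(precision=4,suppress=True)
o=get_obs();print(o)
for n in("top","side","wrist"):
    c=optics.get_calibration(n);print(n,c)
for n in("top","side"):
    cv2.imwrite(f"pics/{n}0.png",optics.camera(n)[:,:,::-1])
E
```

```text
{'clock': 0.0, 'joint_pos': array([ 1.0804,  0.3329, -0.0647,  1.461 ,  0.0216,  1.3499, -0.0885]), 'joint_velocities': array([ 0.001 ,  0.0006, -0.0007, -0.    , -0.0011,  0.0007, -0.0003]), 'tau': array([  0.0001, -62.5442,   0.0493, -39.1592,   0.0162,   0.01  ,
        -0.    ]), 'position': array([ 0.2817, -0.5575,  0.2475]), 'ee_rot': array([ 0.9728,  0.2318, -0.0002, -0.0007]), 'ft_force': array([-0.3499,  0.3218,  0.8976]), 'torque': array([-0.0421,  0.0019,  0.0069]), 'grasp_force': 0.0, 'grip_width': 1.0043445238385753}
top {'intrinsics': array([[437.2446,   0.    , 325.4981],
       [  0.    , 437.2446, 240.0253],
       [  0.    ,   0.    ,   1.    ]]), 'world_from_camera': array([[ 0.0003,  0.9764, -0.2161,  0.3743],
       [-1.    ,  0.001 ,  0.003 ,  0.0438],
       [ 0.0031,  0.2161,  0.9764,  1.059 ],
       [ 0.    ,  0.    ,  0.    ,  1.    ]])}
side {'intrinsics': array([[470.676 ,   0.    , 319.6586],
       [  0.    , 470.676 , 239.4299],
       [  0.    ,   0.    ,   1.    ]]), 'world_from_camera': array([[-0.9869,  0.107 , -0.1208,  0.4248],
       [-0.161 , -0.6034,  0.781 ,  0.8881],
       [ 0.0107,  0.7903,  0.6127,  0.8342],
       [ 0.    ,  0.    ,  0.    ,  1.    ]])}
wrist {'intrinsics': array([[380.7001,   0.    , 320.6228],
       [  0.    , 380.7001, 239.2745],
       [  0.    ,   0.    ,   1.    ]]), 'T_tool_cam': array([[-0.0005,  0.9618,  0.2738,  0.0696],
       [ 1.    ,  0.0003,  0.0006, -0.0009],
       [ 0.0005,  0.2738, -0.9618, -0.1251],
       [ 0.    ,  0.    ,  0.    ,  1.    ]])}
```

View pics/top0.png

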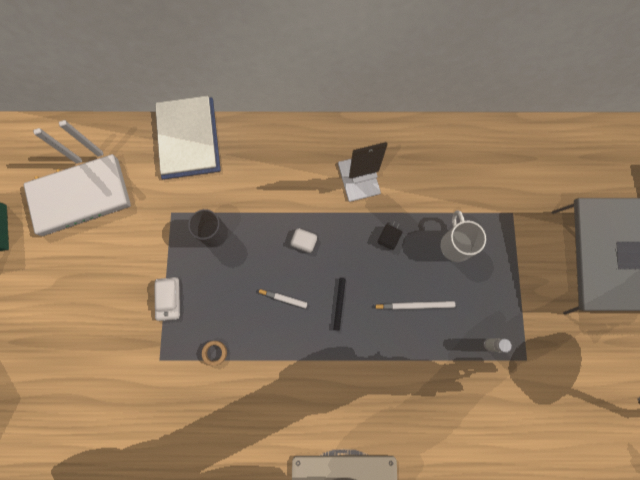

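View pics/side0.png

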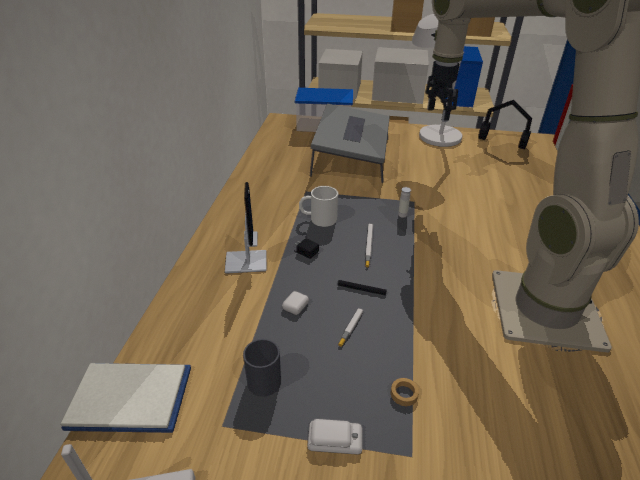

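The top view shows the long antenna from its connector at (376,306) to its plain end at (455,304). The short one runs from connector (260,292) to (307,305). The cup is at (205,225), the mug at (468,238) and the phone near (368,165).

```bash
cat > h.py <<'E'
import numpy as np,cv2
from workcell import get_obs, optics
from scipy.spatial.transform import Rotation as R
np.set_printoptions(precision=4,suppress=True)
def ray(n,uv,T=None):
    c=optics.get_calibration(n);K=c["intrinsics"]
    if T is None:T=c["world_from_camera"]
    d=np.array([(uv[0]-K[0,2])/K[0,0],-(uv[1]-K[1,2])/K[1,1],-1])
    return T[:3,3],T[:3,:3]@d
def onz(n,uv,z,T=None):
    o,d=ray(n,uv,T);return o+d*(z-o[2])/d[2]
def proj(n,P,T=None):
    c=optics.get_calibration(n);K=c["intrinsics"]
    if T is None:T=c["world_from_camera"]
    p=np.linalg.inv(T)@np.append(P,1);return K[0,0]*p[0]/-p[2]+K[0,2],K[1,1]*p[1]/p[2]+K[1,2]
def tri(a,b):
    (o1,d1),(o2,d2)=a,b
    A=np.c_[d1,-d2];t=np.linalg.lstsq(A,o2-o1,rcond=None)[0]
    p,q=o1+t[0]*d1,o2+t[1]*d2;return (p+q)/2,np.linalg.norm(p-q)
E
python3 - <<'E'
from h import *
top=cv2.imread("pics/top0.png");side=cv2.imread("pics/side0.png")
hsv=cv2.cvtColor(top,cv2.COLOR_BGR2HSV)
for nm,(x0,y0,x1,y1) in dict(long=(368,295,462,316),short=(252,284,314,312)).items():
    g=hsv[y0:y1,x0:x1]
    br=((g[...,1]>120)&(g[...,2]>90)).astype(np.uint8)
    al=(g[...,2]>95).astype(np.uint8)
    for k,m in(("all",al),("brass",br)):
        ys,xs=np.nonzero(m);p=np.c_[xs+x0,ys+y0].astype(np.float32)
        r=cv2.minAreaRect(p);b=cv2.boxPoints(r);W=np.array([onz("top",q,.008) for q in b])
        c=onz("top",r[0],.008); e=[np.linalg.norm(W[i]-W[i-1]) for i in(1,2)]
        v=[W[i]-W[i-1] for i in(1,2)][int(e[1]>e[0])]
        print(nm,k,c,e,np.degrees(np.arctan2(v[1],v[0])),p.mean(0),onz("top",p.mean(0),.008))
a=cv2.resize(top[135:205,330:400],None,fx=6,fy=6,interpolation=cv2.INTER_CUBIC)
b=cv2.resize(side[175:281,215:280],None,fx=4,fy=4,interpolation=cv2.INTER_CUBIC)
H=max(a.shape[0],b.shape[0]);f=lambda i:cv2.copyMakeBorder(i,0,H-i.shape[0],0,0,cv2.BORDER_CONSTANT)
cv2.imwrite("pics/ph.png",cv2.convertScaleAbs(np.hstack([f(a),f(b)]),alpha=1.8))
E
```

```text
long all [ 0.4489 -0.173   0.008 ] [np.float64(0.1918285568444638), np.float64(0.01746366033154201)] -88.19119068109599 [417.7212 304.8404] [ 0.4488 -0.1794  0.008 ]
long brass [ 0.4448 -0.0869  0.008 ] [np.float64(0.014311633423392763), np.float64(0.007085420437358925)] -89.96744566628652 [379.08 306.32] [ 0.4452 -0.0871  0.008 ]
short all [0.4654 0.1427 0.008 ] [np.float64(0.016865294023559862), np.float64(0.12179981834271994)] -107.16698255217075 [284.757  298.3832] [0.4639 0.1379 0.008 ]
short brass [0.4791 0.1928 0.008 ] [np.float64(0.014393540711139997), np.float64(0.009575233420127765)] -89.96133866180378 [262.1923 291.6923] [0.4799 0.1924 0.008 ]
```

View pics/ph.png

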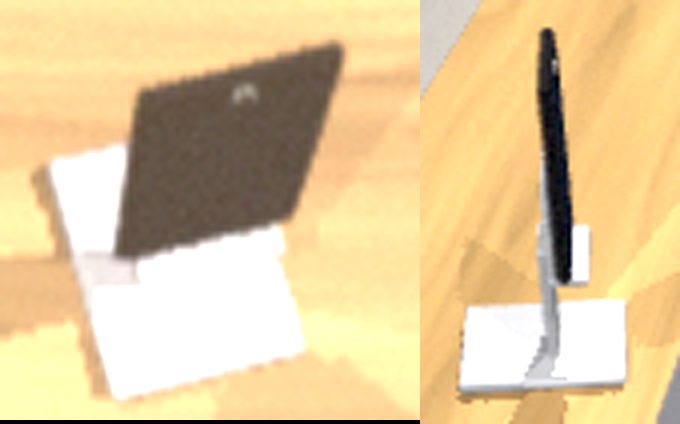

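The phone crop shows the lens at crop (244,90), i.e. top px (370.7,150). The phone's top edge runs crop (140,90) to (340,42), its bottom edge (117,258) to (295,217), and the base plate is visible.

```bash
python3 - <<'E'
from h import *
f=lambda x,y,s=6,ox=330,oy=135:((x+.5)/s-.5+ox,(y+.5)/s-.5+oy)
L=onz("top",f(244,92),.224);print("lens",L)
s=lambda x,y:((x-420+.5)/4-.5+215,(y+.5)/4-.5+175)
print("side lens tri",tri(ray("top",f(244,92)),ray("side",s(556,63))))
def yaw(p,q,z):
    a,b=onz("top",f(*p),z),onz("top",f(*q),z);v=a-b;print(a,b,np.linalg.norm(v),"x-axis yaw",np.degrees(np.arctan2(-v[0],v[1])))
yaw((140,91),(341,44),.232);yaw((117,258),(290,221),.082);yaw((118,399),(304,350),.004)
a,b=onz("top",f(48,160),.006),onz("top",f(118,397),.006);v=a-b;print(np.linalg.norm(v),np.degrees(np.arctan2(v[1],v[0])))
# cup rim
t=cv2.imread("pics/top0.png");print(onz("top",(205,225),.095), onz("top",(468,238),.095))
c=cv2.resize(t[190:260,170:240],None,fx=8,fy=8,interpolation=cv2.INTER_CUBIC);cv2.imwrite("pics/cup.png",cv2.convertScaleAbs(c,alpha=2.5))
E
```

```text
lens [ 0.7484 -0.0504  0.224 ]
side lens tri (array([ 0.747 , -0.0503,  0.2254]), np.float64(0.0013587643531013506))
[ 0.7451 -0.0143  0.232 ] [ 0.7624 -0.0829  0.232 ] 0.07069879466945905 x-axis yaw 14.134750071792693
[ 0.7417 -0.0149  0.082 ] [ 0.7573 -0.0834  0.082 ] 0.07031985829941896 x-axis yaw 12.795176467105284
[ 0.7084 -0.0193  0.004 ] [ 0.7301 -0.098   0.004 ] 0.08170979430399807 x-axis yaw 15.412007343927002
0.10984326330521962 15.184546136374856
[0.6223 0.3148 0.095 ] [ 0.5927 -0.2816  0.095 ]
```

View pics/cup.png

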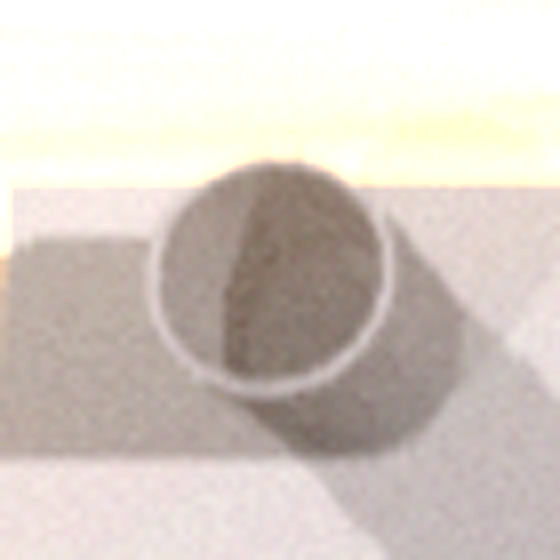

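The cup's rim circle is centred at crop (271,277), i.e. top px (203.4,224.2).

Call:
send_rows:
  plan:
    - [[0,0,0,0.108,-0.09,0,1],[0,0,0,0.108,-0.09,0,1],[0,0,0,0.108,-0.09,0,1],[0,0,0,0.108,-0.09,0,1],[0,0,0,0.108,-0.09,0,1],[0,0,0,0.108,-0.09,0,1],[0,0,0,0.108,-0.09,0,1],[0,0,0,0.108,-0.09,0,1],[0,0,0,0.108,-0.09,0,1],[0,0,0,0.108,-0.09,0,1],[0,0,0,0.108,-0.09,0,1],[0,0,0,0.108,-0.09,0,1],[0,0,0,0.108,-0.09,0,1],[0,0,0,0.108,-0.09,0,1],[0,0,0,0.108,-0.09,0,1]]

```text
clock: 1.35
position: [0.4494, -0.1694, 0.2481]
ee_rot: [0.973, 0.232, -0.0, 0.0]
ft_force: [0.3, -0.6, 0.3]
grip_width: 1.001
grasp_force: 0.0
```

Call:
send_rows:
  plan:
    - [[0,0,-0.063,0,0,0,1],[0,0,-0.063,0,0,0,1],[0,0,-0.063,0,0,0,1],[0,0,-0.063,0,0,0,1],[0,0,-0.063,0,0,0,1],[0,0,-0.063,0,0,0,1],[0,0,-0.063,0,0,0,1],[0,0,-0.063,0,0,0,1],[0,0,-0.063,0,0,0,1],[0,0,-0.063,0,0,0,1],[0,0,-0.063,0,0,0,1],[0,0,-0.063,0,0,0,1],[0,0,0,0,0,0,1]]

```text
clock: 2.43
position: [0.4491, -0.1707, 0.248]
ee_rot: [0.694, 0.72, -0.0, -0.0]
ft_force: [0.3, -0.6, -0.2]
grip_width: 1.001
grasp_force: 0.0
```

```bash
cat >> h.py <<'E'
def pose():
    o=get_obs();T=np.eye(4);T[:3,:3]=R.from_quat(o["ee_rot"]).as_matrix();T[:3,3]=o["position"];return T,o
def show():
    T,o=pose();print("t",o["clock"],"q",o["joint_pos"],"\np",T[:3,3],"x",T[:3,0],"y",T[:3,1],"z",T[:3,2],"F",o["ft_force"],"grip",o["grip_width"],o["grasp_force"])
def to(P,x,z):
    "deltas: shift in the present tool axes (units), turn (units, deg)"
    T,o=pose();x=np.array(x,float);z=np.array(z,float);z/=np.linalg.norm(z);x-=z*(x@z);x/=np.linalg.norm(x)
    G=np.c_[x,np.cross(z,x),z]
    rv=R.from_matrix(T[:3,:3].T@G).as_rotvec()
    d=np.array(P)-T[:3,3]
    print("shift now-axes u",T[:3,:3].T@d/.2,"goal-axes u",G.T@d/.2,"turn u",rv/1.5,"deg",np.degrees(np.linalg.norm(rv)))
def wrist():
    T,o=pose();im=optics.camera("wrist")[:,:,::-1].copy();return im,T@optics.get_calibration("wrist")["T_tool_cam"]
E
python3 - <<'E'
from h import *
show()
im,T=wrist();cv2.imwrite("pics/w1.png",im)
print("cup",onz("top",(203.4,224.2),.095))
E
```

```text
t 2.4333 q [ 0.6829  0.037  -0.4211  1.8098  0.0157  1.2986  0.2933] 
p [ 0.4491 -0.1707  0.248 ] x [-0.0354  0.9994  0.0002] y [ 0.9994  0.0354 -0.0005] z [-0.0005  0.0002 -1.    ] F [ 0.3111 -0.5509 -0.1523] grip 1.0013633463443905 0.0
cup [0.6242 0.3186 0.095 ]
```

View pics/w1.png

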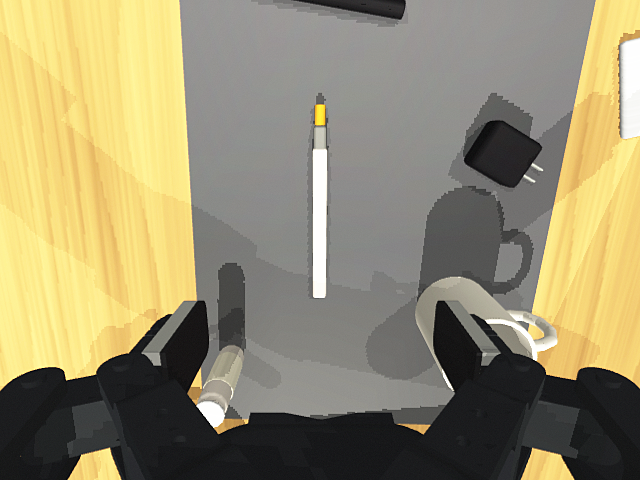

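Wrist view: the long antenna runs straight along the image column, from its brass tip (320,105) to its plain end (319.5,298). Next is a tilt test about tool y, to see which side the wrist can reach.

Call:
send_rows:
  plan:
    - [[0,0.08,0,0,0,0,1],[0,0.08,0,0,0,0,1],[0,0.08,0,0,0,0,1],[0,0.08,0,0,0,0,1],[0,0.08,0,0,0,0,1],[0,0.08,0,0,0,0,1],[0,0.08,0,0,0,0,1],[0,0.08,0,0,0,0,1],[0,0.08,0,0,0,0,1],[0,0.08,0,0,0,0,1],[0,0,0,0,0,0,1]]

```text
clock: 3.4
position: [0.4477, -0.172, 0.244]
ee_rot: [0.576, 0.587, 0.394, -0.411]
ft_force: [-0.2, -0.2, -0.4]
grip_width: 0.999
grasp_force: 0.0
```

```bash
python3 - <<'E'
from h import *
show()
T=R.from_quat([.694,.72,0,0]).as_matrix();C=np.eye(4);C[:3,:3]=T;C[:3,3]=[.4491,-.1707,.248];C=C@optics.get_calibration("wrist")["T_tool_cam"]
im=cv2.imread("pics/w1.png")
g=cv2.cvtColor(im[60:310,300:342],cv2.COLOR_BGR2HSV);br=(g[...,1]>120)&(g[...,2]>130);wh=(g[...,1]<60)&(g[...,2]>180)
for m,z in((br,.006),(wh,.012)):
    ys,xs=np.nonzero(m);print(len(xs),onz("wrist",(300+xs.mean(),60+ys.min()-.5),z,C),onz("wrist",(300+xs.mean(),60+ys.max()+.5),z,C))
E
```

```text
t 3.4 q [ 0.9801  0.6197 -0.3286  1.5473 -0.6916  1.8486  0.7593] 
p [ 0.4477 -0.172   0.244 ] x [0.0006 0.352  0.936 ] y [ 0.9996  0.0262 -0.0105] z [-0.0282  0.9356 -0.3518] F [-0.2179 -0.2347 -0.4087] grip 0.9990206150814467 0.0
226 [ 0.4448 -0.0775  0.006 ] [ 0.4455 -0.0966  0.006 ]
2201 [ 0.4452 -0.0984  0.012 ] [ 0.4511 -0.2662  0.012 ]
```

Call:
send_rows:
  plan:
    - [[0,-0.08,0,0,0,0,0.6],[0,-0.08,0,0,0,0,0.6],[0,-0.08,0,0,0,0,0.6],[0,-0.08,0,0,0,0,0.6],[0,-0.08,0,0,0,0,0.6],[0,-0.08,0,0,0,0,0.6],[0,-0.08,0,0,0,0,0.6],[0,-0.08,0,0,0,0,0.6],[0,-0.08,0,0,0,0,0.6],[0,-0.08,0,0,0,0,0.6],[0,0,0,0.11,-0.003,0,0.6],[0,0,0,0.112,-0.003,0,0.6],[0,0,0,0,0,0.15,0.6],[0,0,0,0,0,0.15,0.6],[0,0,0,0,0,0.15,0.6],[0,0,0,0,0,0.15,0.6],[0,0,0,0,0,0.15,0.6],[0,0,0,0,0,0.1,0.6],[0,0,0,0,0,0.08,0.6],[0,0,0,0,0,0,0.6]]

```text
clock: 5.07
position: [0.4458, -0.1259, 0.0609]
ee_rot: [0.696, 0.718, -0.001, 0.0]
ft_force: [-1.3, -0.3, -0.1]
grip_width: 0.601
grasp_force: 0.0
```

```bash
python3 - <<'E'
from h import *
show();to([.4464,-.1264,.019],[-.0333,.9994,0],[0,0,-1])
E
```

```text
t 5.0667 q [ 0.5817  0.2175 -0.4367  2.0537  0.1192  0.894   0.11  ] 
p [ 0.4458 -0.1259  0.0609] x [-0.0309  0.9995 -0.0014] y [ 0.9995  0.0309 -0.0005] z [-0.0005 -0.0014 -1.    ] F [-1.3255 -0.2742 -0.0701] grip 0.6008483239073354 0.0
shift now-axes u [-0.0021  0.0031  0.2096] goal-axes u [-0.0024  0.003   0.2096] turn u [-0.0003  0.0009 -0.0016] deg 0.16152305013790247
```

Call:
send_rows:
  plan:
    - [[0,0,0,0,0.003,0.07,0.5],[0,0,0,0,0,0.07,0.4],[0,0,0,0,0,0.07,0.4],[0,0,0,0,0,0,0.3],[0,0,0,0,0,0,0],[0,0,0,0,0,0,0],[0,0,0,0,0,0,0],[0,0,0,0,0,0,0],[0,0,0,0,0,0,0],[0,0,0,0,0,0,0]]
  squeeze: 60

```text
clock: 5.9
position: [0.4485, -0.1267, 0.022]
ee_rot: [0.696, 0.718, 0.0, 0.001]
ft_force: [-2.6, 0.1, 10.0]
grip_width: 0.14
grasp_force: 60.2
```

Call:
send_rows:
  plan:
    - [[0,0,0,0,0,-0.05,0],[0,0,0,0,0,-0.1,0],[0,0,0,0,0,-0.15,0],[0,0,0,0,0,-0.15,0],[0,0,0,0,0,-0.15,0],[0,0,0,0,0,-0.15,0],[0,0,0,0,0,-0.15,0],[0,0,0,0,0,-0.15,0],[0,0,0,0,0,-0.15,0],[0,0,0,0,0,-0.05,0],[0,0,0,0,0,0,0]]

```text
clock: 6.82
position: [0.4484, -0.1265, 0.2739]
ee_rot: [0.696, 0.718, 0.001, 0.003]
ft_force: [0.0, -0.7, -0.7]
grip_width: 0.142
grasp_force: 59.0
```

```bash
python3 - <<'E'
from h import *
show();im,T=wrist();cv2.imwrite("pics/w2.png",im)
to([.52,.24,.30],[0,.3,.95],[0,.95,-.3])
E
```

```text
t 6.8167 q [ 0.6255 -0.0166 -0.4399  1.8058 -0.0061  1.3451  0.218 ] 
p [ 0.4484 -0.1265  0.2739] x [-0.031   0.9995 -0.0023] y [0.9995 0.0311 0.0054] z [ 0.0055 -0.0022 -1.    ] F [ 0.0078 -0.7057 -0.6958] grip 0.14165181695875995 59.0311074256897
shift now-axes u [ 1.8196  0.4189 -0.1433] goal-axes u [0.6871 0.3618 1.7041] turn u [-0.0117  0.844   0.0189] deg 72.56377636054944
```

View pics/w2.png

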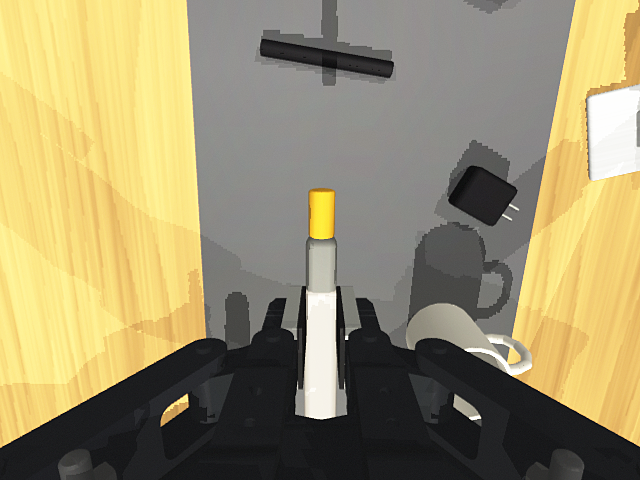

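Long antenna gripped, with its brass tip at (321,189) straight ahead between the pads. Next: carry it left and tilt.

Call:
send_rows:
  plan:
    - [[0,0,0,0.06,0.02,-0.01,0],[0,0,0,0.125,0.03,-0.01,0],[0,0,0,0.125,0.03,-0.01,0],[0,0,0,0.125,0.03,-0.01,0],[0,0,0,0.125,0.03,-0.01,0],[0,0,0,0.125,0.03,-0.01,0],[0,0,0,0.125,0.03,-0.01,0],[0,0,0,0.125,0.03,-0.01,0],[0,0,0,0.125,0.03,-0.01,0],[0,0,0,0.125,0.03,-0.01,0],[0,0,0,0.125,0.03,-0.01,0],[0,0,0,0.125,0.03,-0.01,0],[0,0,0,0.125,0.03,-0.01,0],[0,0,0,0.125,0.03,-0.01,0],[0,0,0,0.125,0.03,-0.01,0],[0,0,0,0.06,0.02,-0.01,0]]

```text
clock: 8.2
position: [0.5264, 0.2534, 0.3004]
ee_rot: [0.695, 0.719, -0.001, -0.001]
ft_force: [-0.5, 0.3, 0.0]
grip_width: 0.138
grasp_force: 59.0
```

Call:
send_rows:
  plan:
    - [[0,0.04,0,0,0,0,0],[0,0.08,0,0,0,0,0],[0,0.08,0,0,0,0,0],[0,0.08,0,0,0,0,0],[0,0.08,0,0,0,0,0],[0,0.08,0,0,0,0,0],[0,0.08,0,0,0,0,0],[0,0.08,0,0,0,0,0],[0,0.08,0,0,0,0,0],[0,0.08,0,0,0,0,0],[0,0.04,0,0,0,0,0],[0,0,0,0,0,0,0]]

```text
clock: 9.2
position: [0.527, 0.2482, 0.2986]
ee_rot: [0.576, 0.589, 0.393, -0.408]
ft_force: [0.1, -0.2, -0.9]
grip_width: 0.14
grasp_force: 59.1
```

```bash
python3 - <<'E'
from h import *
show()
E
```

```text
t 9.2 q [ 0.7794  0.4495 -0.9071  1.8262 -0.9498  1.1849  0.4103] 
p [0.527  0.2482 0.2986] x [-0.0026  0.3586  0.9335] y [ 0.9996  0.0275 -0.0078] z [-0.0284  0.9331 -0.3585] F [ 0.0695 -0.2214 -0.8632] grip 0.13962611298003932 59.07017648220062
```

```bash
python3 - <<'E'
from h import *
T,o=pose();to([.624,.382,.275],T[:3,0],T[:3,2])
E
```

```text
shift now-axes u [0.1287 0.5043 0.6527] goal-axes u [0.1287 0.5043 0.6527] turn u [0. 0. 0.] deg 1.2140171027758395e-15
```

Call:
send_rows:
  plan:
    - [[0,0,0,0.013,0.05,0.065,0],[0,0,0,0.013,0.05,0.065,0],[0,0,0,0.013,0.05,0.065,0],[0,0,0,0.013,0.05,0.065,0],[0,0,0,0.013,0.05,0.065,0],[0,0,0,0.013,0.05,0.065,0],[0,0,0,0.013,0.05,0.065,0],[0,0,0,0.013,0.05,0.065,0],[0,0,0,0.013,0.05,0.065,0],[0,0,0,0.013,0.05,0.065,0],[0,0,0,0,0,0,0],[0,0,0,0,0,0,0]]

```text
clock: 10.2
position: [0.6224, 0.3856, 0.2795]
ee_rot: [0.574, 0.594, 0.392, -0.406]
ft_force: [0.4, -0.6, 0.5]
grip_width: 0.133
grasp_force: 59.1
```

```bash
python3 - <<'E'
from h import *
show();T,o=pose();tip=(T@[-.1395,0,.016,1])[:3];g=(T@[0,0,.016,1])[:3];con=(T@[.042,0,.016,1])[:3]
print("tip",tip)
out=[]
for n in("top","side"):
    im=optics.camera(n)[:,:,::-1].copy();print(n,*[np.round(proj(n,P),1) for P in(tip,g,con)])
    u,v=map(int,proj(n,(tip+g)/2));c=im[max(v-66,0):v+66,u-60:u+60]
    out.append(cv2.resize(c,(396,436),interpolation=cv2.INTER_CUBIC));print("origin",u-60,v-66)
cv2.imwrite("pics/c3.png",cv2.convertScaleAbs(np.hstack(out),alpha=1.5))
E
```

```text
t 10.2 q [ 0.4191  0.6711 -0.8547  1.5712 -0.8565  0.963   0.2659] 
p [0.6224 0.3856 0.2795] x [-0.0122  0.3632  0.9316] y [ 0.9994  0.0336 -0.0001] z [-0.0314  0.9311 -0.3634] F [ 0.3903 -0.6138  0.4532] grip 0.13290388135905565 59.08237874507904
tip [0.6236 0.3498 0.1437]
top [182.9 218.8] [133.9 201.4] [116. 195.]
origin 100 144
side [256.2 347.7] [242.9 319.7] [238.  309.5]
origin 190 268
```

View pics/c3.png

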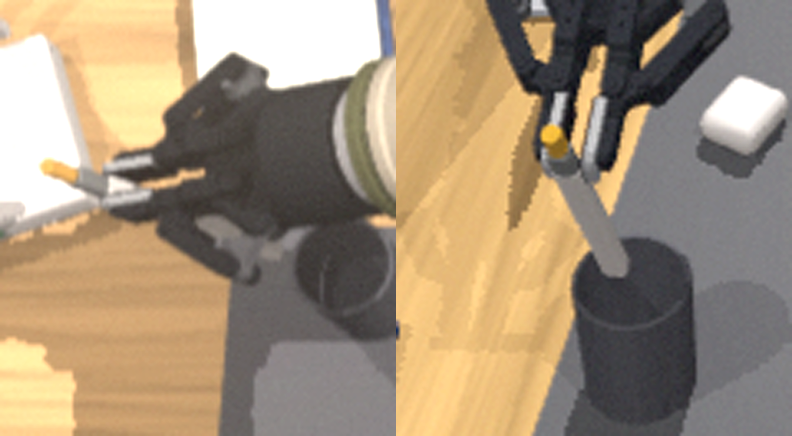

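Side crop: plain tip at (618,275), i.e. side px (257.3,351.3), connector about (238,310), rim centre (633,285), i.e. side px (261.8,354.4). All of these are close to the predictions.

```bash
python3 - <<'E'
from h import *
print("cup pred side",proj("side",[.6242,.3186,.095]),"cup tri",tri(ray("top",(203.4,224.2)),ray("side",(261.5,354))))
for s in((257.3,351.3),): 
  for t in((184.3,218),(183,218.8)): print(tri(ray("top",t),ray("side",s)))
o,d=ray("side",(257.3,351.3));k=(.6236-o[0])/d[0]
for y in(.345,.35,.355,.36): print(o+d*(y-o[1])/d[1])
E
```

```text
cup pred side (np.float64(261.95783189966824), np.float64(351.3452347480093)) cup tri (array([0.6254, 0.3203, 0.0889]), np.float64(0.0007185016081611254))
(array([0.6251, 0.3497, 0.1343]), np.float64(0.00565250202529271))
(array([0.6235, 0.3517, 0.1367]), np.float64(0.00392615998137077))
[0.624  0.345  0.1275]
[0.6222 0.35   0.134 ]
[0.6204 0.355  0.1405]
[0.6185 0.36   0.147 ]
```

Call:
send_rows:
  plan:
    - [[0,0,0,0.011,0.002,0.028,0],[0,0,0,-0.05,0,0,0],[0,0,0,-0.06,0,0,0],[0,0,0,-0.06,0,0,0],[0,0,0,-0.06,0,0,0],[0,0,0,-0.06,0,0,0],[0,0,0,-0.06,0,0,0],[0,0,0,-0.06,0,0,0],[0,0,0,-0.06,0,0,0],[0,0,0,-0.06,0,0,0],[0,0,0,-0.06,0,0,0],[0,0,0,0,0,0,0]]

```text
clock: 11.3
position: [0.625, 0.3455, 0.1662]
ee_rot: [0.576, 0.592, 0.392, -0.406]
ft_force: [0.4, -0.2, -0.6]
grip_width: 0.141
grasp_force: 59.1
```

```bash
python3 - <<'E'
from h import *
show();T,o=pose();print("tip",(T@[-.1395,0,.016,1])[:3])
out=[]
for n in("top","side"):
    im=optics.camera(n)[:,:,::-1].copy()
    u,v=map(int,proj(n,[.624,.319,.1]));c=im[max(v-66,0):v+66,u-60:u+60]
    out.append(cv2.resize(c,(396,436),interpolation=cv2.INTER_CUBIC))
cv2.imwrite("pics/c4.png",cv2.convertScaleAbs(np.hstack(out),alpha=1.5))
E
```

```text
t 11.3 q [ 0.4556  0.8259 -0.8113  1.622  -0.8309  0.9195  0.4434] 
p [0.625  0.3455 0.1662] x [-0.0081  0.3635  0.9316] y [ 0.9996  0.0296 -0.0028] z [-0.0286  0.9311 -0.3636] F [ 0.3659 -0.2098 -0.5881] grip 0.14050313053350905 59.0778511762619
tip [0.6257 0.3097 0.0304]
```

View pics/c4.png

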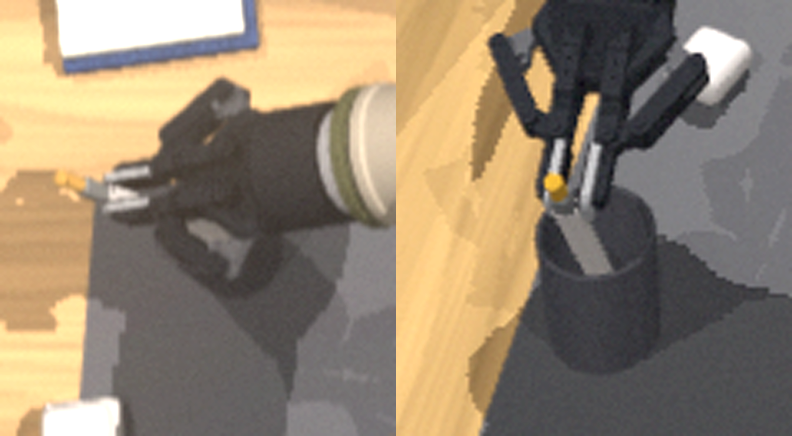

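The antenna is well inside the cup. Lower it a little more and release.

Call:
send_rows:
  plan:
    - [[0,0,0,-0.04,0,0,0],[0,0,0,-0.035,0,0,0],[0,0,0,0,0,0,0],[0,0,0,0,0,0,0.2],[0,0,0,0,0,0,0.3],[0,0,0,0,0,0,0.45],[0,0,0,0,0,0,0.45],[0,0,0,0,0,0,0.45],[0,0,0,0,0,0,0.45]]
  squeeze: 30

```text
clock: 12.15
position: [0.6253, 0.3418, 0.1557]
ee_rot: [0.574, 0.593, 0.393, -0.405]
ft_force: [0.1, -0.8, -1.2]
grip_width: 0.45
grasp_force: 0.0
```

Call:
send_rows:
  plan:
    - [[0,0,0,0.02,0,-0.03,0.45],[0,0,0,0.03,0,-0.06,0.45],[0,0,0,0.03,0,-0.08,0.45],[0,0,0,0.03,0,-0.1,0.45],[0,0,0,0.05,0,-0.12,0.45],[0,0,0,0.07,0,-0.12,0.45],[0,0,0,0.08,0,-0.12,0.45],[0,0,0,0.08,0,-0.12,0.45],[0,0,0,0.05,0,-0.05,0.45],[0,0,0,0,0,0,0.45]]

```text
clock: 12.98
position: [0.6306, 0.2225, 0.299]
ee_rot: [0.575, 0.593, 0.395, -0.403]
ft_force: [-0.5, 1.5, 0.6]
grip_width: 0.449
grasp_force: 0.0
```

```bash
python3 - <<'E'
from h import *
show()
out=[]
for n in("top","side"):
    im=optics.camera(n)[:,:,::-1].copy()
    u,v=map(int,proj(n,[.624,.319,.1]));c=im[max(v-66,0):v+66,u-60:u+60]
    out.append(cv2.resize(c,(396,436),interpolation=cv2.INTER_CUBIC))
cv2.imwrite("pics/c5.png",cv2.convertScaleAbs(np.hstack(out),alpha=1.5))
to([.4654,.1427,.20],[-.295,.955,0],[0,0,-1])
E
```

```text
t 12.9833 q [ 0.6395  0.6377 -0.808   1.5433 -0.8153  1.2211  0.3123] 
p [0.6306 0.2225 0.299 ] x [-0.0147  0.3634  0.9315] y [0.9996 0.0276 0.005 ] z [-0.0239  0.9312 -0.3636] F [-0.473   1.507   0.6457] grip 0.44914491709594634 0.0
shift now-axes u [-0.5838 -0.8292 -0.1853] goal-axes u [-0.1509 -0.9012  0.4772] turn u [ 0.1077 -0.7944 -0.1567] deg 70.20185929856467
```

View pics/c5.png

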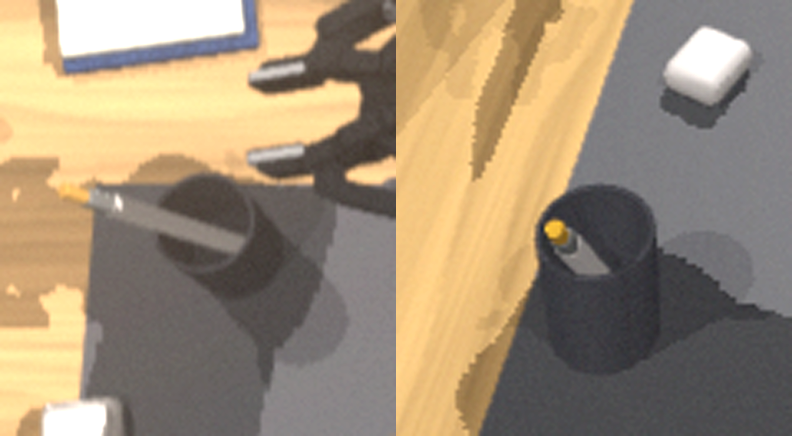

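The long antenna stands in the upright cup leaning on the rim, with its connector at crop (75,192) in the top view. Now for the short one.

Call:
send_rows:
  plan:
    - [[0,-0.04,0,0,0,0,0.6],[0,-0.08,0,0,0,0,0.6],[0,-0.08,0,0,0,0,0.6],[0,-0.08,0,0,0,0,0.6],[0,-0.08,0,0,0,0,0.6],[0,-0.08,0,0,0,0,0.6],[0,-0.08,0,0,0,0,0.6],[0,-0.08,0,0,0,0,0.6],[0,-0.08,0,0,0,0,0.6],[0,-0.08,0,0,0,0,0.6],[0,-0.04,0,0,0,0,0.6],[0,0,0,0,0,0,0.6]]

```text
clock: 14.08
position: [0.6265, 0.2301, 0.2936]
ee_rot: [0.693, 0.721, -0.002, -0.0]
ft_force: [-0.6, 0.8, 0.3]
grip_width: 0.596
grasp_force: 0.0
```

```bash
python3 - <<'E'
from h import *
show()
to([.4654,.1427,.20],[.295,.955,0],[0,0,-1])
E
```

```text
t 14.0833 q [-0.0777  0.459  -0.5051  1.237   0.2167  1.5015 -0.5134] 
p [0.6265 0.2301 0.2936] x [-0.0404  0.9992 -0.0017] y [ 0.9992  0.0404 -0.003 ] z [-0.0029 -0.0018 -1.    ] F [-0.5642  0.8267  0.2766] grip 0.5959478750528909 0.0
shift now-axes u [-0.4035 -0.821   0.4713] goal-axes u [-0.6554 -0.6405  0.4682] turn u [-0.0018  0.0015  0.2267] deg 19.484628023272666
```

Call:
send_rows:
  plan:
    - [[0,0,0,-0.04,-0.082,0.047,0.6],[0,0,0,-0.04,-0.082,0.047,0.6],[0,0,0,-0.04,-0.082,0.047,0.6],[0,0,0,-0.04,-0.082,0.047,0.6],[0,0,0,-0.04,-0.082,0.047,0.6],[0,0,0,-0.04,-0.082,0.047,0.6],[0,0,0,-0.04,-0.082,0.047,0.6],[0,0,0,-0.04,-0.082,0.047,0.6],[0,0,0,-0.04,-0.082,0.047,0.6],[0,0,0,-0.04,-0.082,0.047,0.6],[0,0,0.076,0,0,0,0.6],[0,0,0.076,0,0,0,0.6],[0,0,0.075,0,0,0,0.6],[0,0,0,0,0,0,0.6],[0,0,0,0,0,0,0.6]]

```text
clock: 15.33
position: [0.4671, 0.139, 0.2006]
ee_rot: [0.807, 0.591, -0.0, -0.001]
ft_force: [-1.2, -0.1, -1.1]
grip_width: 0.6
grasp_force: 0.0
```

```bash
python3 - <<'E'
from h import *
show();im,C=wrist();cv2.imwrite("pics/w6.png",im)
g=cv2.cvtColor(im,cv2.COLOR_BGR2HSV)
br=((g[...,1]>120)&(g[...,2]>130)).astype(np.uint8);br[:,:250]=0;br[:,400:]=0
wh=((g[...,1]<60)&(g[...,2]>170)).astype(np.uint8)
for m,z in((br,.008),(wh,.012)):
    for c in cv2.findContours(m,0,2)[0]:
        r=cv2.minAreaRect(c)
        if cv2.contourArea(c)>80 :
            b=cv2.boxPoints(r);W=np.array([onz("wrist",q,z,C) for q in b])
            e=[np.linalg.norm(W[i]-W[i-1]) for i in(1,2)];i=1+int(e[1]>e[0]);v=W[i]-W[i-1]
            print(np.round(r[0]),W.mean(0),e,np.degrees(np.arctan2(v[1],v[0])))
E
```

```text
t 15.3333 q [ 0.1055  0.0975 -0.5105  1.8553  0.0496  1.2023 -0.7277] 
p [0.4671 0.139  0.2006] x [0.3021 0.9533 0.0005] y [ 0.9533 -0.3021 -0.0014] z [-0.0012  0.0009 -1.    ] F [-1.2324 -0.0683 -1.0792] grip 0.600339136222372 0.0
[316. 150.] [0.4794 0.1932 0.008 ] [np.float64(0.009686388860071789), np.float64(0.017440738940561668)] -107.55025691275394
[  8. 414.] [0.1119 0.044  0.012 ] [np.float64(0.044763415239832516), np.float64(0.01459269052237385)] 59.429398931542586
[632. 310.] [ 0.7078 -0.0276  0.012 ] [np.float64(0.013283807993533379), np.float64(0.04574313832364979)] -94.77220090508426
[496. 217.] [0.6068 0.0943 0.012 ] [np.float64(0.06129877338300499), np.float64(0.04855609678878743)] 69.05138237929773
[317. 221.] [0.4615 0.1356 0.012 ] [np.float64(0.012806101477418366), np.float64(0.09906079550215159)] -106.54523148376306
```

```bash
python3 - <<'E'
from h import *
to([.4642,.1444,.0225],[.295,.955,0],[0,0,-1])
E
```

```text
shift now-axes u [ 0.0201 -0.0212  0.8914] goal-axes u [ 0.0206 -0.0221  0.8914] turn u [-0.0008 -0.0003 -0.0044] deg 0.3818921535032483
```

Call:
send_rows:
  plan:
    - [[0,0,-0.0044,0.02,-0.021,0.06,0.6],[0,0,0,0,0,0.12,0.5],[0,0,0,0,0,0.13,0.4],[0,0,0,0,0,0.13,0.4],[0,0,0,0,0,0.13,0.4],[0,0,0,0,0,0.12,0.4],[0,0,0,0,0,0.1,0.4],[0,0,0,0,0,0.07,0.4],[0,0,0,0,0,0.03,0.4],[0,0,0,0,0,0,0.4],[0,0,0,0,0,0,0.25],[0,0,0,0,0,0,0],[0,0,0,0,0,0,0],[0,0,0,0,0,0,0],[0,0,0,0,0,0,0],[0,0,0,0,0,0,0]]
  squeeze: 60

```text
clock: 16.72
position: [0.4655, 0.1448, 0.0246]
ee_rot: [0.806, 0.592, 0.001, 0.0]
ft_force: [-0.9, 0.5, 6.4]
grip_width: 0.132
grasp_force: 59.5
```

Call:
send_rows:
  plan:
    - [[0,0,0,0,0,-0.05,0],[0,0,0,0,0,-0.1,0],[0,0,0,0,0,-0.14,0],[0,0,0,0,0,-0.14,0],[0,0,0,0,0,-0.14,0],[0,0,0,0,0,-0.14,0],[0,0,0,0,0,-0.14,0],[0,0,0,0,0,-0.14,0],[0,0,0,0,0,-0.1,0],[0,0,0,0,0,0,0]]

```text
clock: 17.55
position: [0.4661, 0.1455, 0.2467]
ee_rot: [0.806, 0.593, 0.003, 0.001]
ft_force: [0.9, -0.1, -1.2]
grip_width: 0.132
grasp_force: 58.6
```

```bash
python3 - <<'E'
from h import *
show()
a=np.radians(14.5);ph=np.array([np.cos(a),np.sin(a)]);y=np.array([-ph[1],ph[0]])
t=np.array([.7478,-.0504])-.15*ph;g=t-.051*y;print("target",t,g)
to([*g,.24],[*y,0],[0,0,-1])
E
```

```text
t 17.55 q [ 0.1104  0.0574 -0.5208  1.7952  0.0312  1.2897 -0.7205] 
p [0.4661 0.1455 0.2467] x [0.2977 0.9546 0.0035] y [ 0.9546 -0.2978  0.0063] z [ 0.007   0.0014 -1.    ] F [ 0.8778 -0.071  -1.2427] grip 0.1321319334815963 58.63463580608368
target [ 0.6026 -0.088 ] [ 0.6153 -0.1373]
shift now-axes u [-1.1278  1.133   0.0364] goal-axes u [-1.5557  0.3683  0.0333] turn u [ 0.0047 -0.0011 -0.3703] deg 31.825564522972236
```

Call:
send_rows:
  plan:
    - [[0,0,-0.062,0,0,0,0],[0,0,-0.062,0,0,0,0],[0,0,-0.062,0,0,0,0],[0,0,-0.062,0,0,0,0],[0,0,-0.062,0,0,0,0],[0,0,-0.06,0,0,0,0],[0,0,0,-0.06,0.014,0,0],[0,0,0,-0.115,0.027,0,0],[0,0,0,-0.115,0.027,0,0],[0,0,0,-0.115,0.027,0,0],[0,0,0,-0.115,0.027,0,0],[0,0,0,-0.115,0.027,0,0],[0,0,0,-0.115,0.027,0,0],[0,0,0,-0.115,0.027,0,0],[0,0,0,-0.115,0.027,0,0],[0,0,0,-0.115,0.027,0,0],[0,0,0,-0.115,0.027,0,0],[0,0,0,-0.115,0.027,0,0],[0,0,0,-0.115,0.027,0,0],[0,0,0,-0.11,0.027,0,0]]

```text
clock: 19.22
position: [0.6128, -0.1399, 0.2414]
ee_rot: [0.614, 0.789, -0.0, 0.0]
ft_force: [0.1, -0.0, -0.7]
grip_width: 0.132
grasp_force: 58.6
```

Call:
send_rows:
  plan:
    - [[0,0,0,0,0,0,0],[0,0,0,0,0,0,0],[0,0,0,0,0,0,0]]

```text
clock: 19.47
position: [0.6124, -0.1374, 0.2413]
ee_rot: [0.613, 0.79, 0.0, -0.0]
ft_force: [-0.7, -0.2, -0.0]
grip_width: 0.137
grasp_force: 58.7
```

```bash
python3 - <<'E'
from h import *
show()
to([.6153,-.1373,.2426],[-.2504,.968,0],[0,0,-1])
T,o=pose();C=(T@[.051,0,.0186,1])[:3];print("conn pred",C)
wm,CW=wrist();cv2.imwrite("pics/w7.png",wm);print("wrist pred",proj("wrist",C,CW))
K={}
for n in("top","side","wrist"):
    im=wm if n=="wrist" else optics.camera(n)[:,:,::-1].copy()
    cv2.imwrite(f"pics/{n}7.png",im);Tn=CW if n=="wrist" else None
    u,v=map(int,proj(n,C,Tn));r=60 if n=="wrist" else 14
    g=cv2.cvtColor(im[v-r:v+r,u-r:u+r],cv2.COLOR_BGR2HSV)
    m=(g[...,0]>15)&(g[...,0]<32)&(g[...,1]>(190 if n!="wrist" else 150))&(g[...,2]>110)
    ys,xs=np.nonzero(m);K[n]=(xs.mean()+u-r,ys.mean()+v-r);print(n,len(xs),K[n],(xs.min()+u-r,xs.max()+u-r,ys.min()+v-r,ys.max()+v-r),"pred",proj(n,C,Tn))
W=np.hstack([cv2.resize(cv2.imread(f"pics/{n}7.png")[slice(*a),slice(*b)],(400,400),interpolation=cv2.INTER_CUBIC) for n,a,b in(("top",(130,230),(310,410)),("side",(160,260),(220,320)))])
cv2.imwrite("pics/c7.png",W)
E
```

```text
t 19.4667 q [ 0.3885  0.3601 -0.3118  1.4503  0.1107  1.349   0.3214] 
p [ 0.6124 -0.1374  0.2413] x [-0.2478  0.9688  0.0005] y [ 0.9688  0.2478 -0.0003] z [-0.0005  0.0004 -1.    ] F [-0.7495 -0.2137 -0.0045] grip 0.13692147223167217 58.6609822511673
shift now-axes u [-0.0032  0.0142 -0.0063] goal-axes u [-0.0032  0.0142 -0.0063] turn u [-0.0002 -0.0003 -0.0018] deg 0.1585936057200696
conn pred [ 0.5997 -0.088   0.2228]
wrist pred (np.float64(320.6774214032186), np.float64(184.29586825101933))<stdin>:13: RuntimeWarning: Mean of empty slice.
  ret = ret.dtype.type(ret / rcount)
Traceback (most recent call last):
ValueError: zero-size array to reduction operation minimum which has no identity
```

```bash
cp pics/w7.png pics/wrist7.png; python3 - <<'E'
from h import *
T,o=pose();C=(T@[.051,0,.0186,1])[:3];CW=T@optics.get_calibration("wrist")["T_tool_cam"]
tiles=[]
for n in("top","side","wrist"):
    im=cv2.imread("pics/wrist7.png") if n=="wrist" else optics.camera(n)[:,:,::-1].copy()
    p=proj(n,C,CW if n=="wrist" else None);u,v=map(int,p)
    r=100 if n=="wrist" else 33
    c=im[max(v-r,0):v+r,u-r:u+r]
    g=cv2.cvtColor(c,cv2.COLOR_BGR2HSV)
    m=((g[...,0]>14)&(g[...,0]<34)&(g[...,1]>170)).astype(np.uint8)
    for k in cv2.findContours(m,0,2)[0]:
        if cv2.contourArea(k)>5:
            q=cv2.minAreaRect(k);print(n,"brass?",np.array(q[0])+[u-r,max(v-r,0)],q[1:])
    print(n,"pred",np.round(p,1),"origin",u-r,v-r)
    tiles.append(cv2.resize(c,(264,264),interpolation=cv2.INTER_CUBIC))
cv2.imwrite("pics/c8.png",cv2.convertScaleAbs(np.hstack(tiles),alpha=1.3))
E
```

```text
top pred [390.4 220.1] origin 357 187
side brass? [310.5 189.5] ((5.0, 3.0), 90.0)
side pred [310.6 188.9] origin 277 155
wrist brass? [320.  184.5] ((49.0, 26.0), 90.0)
wrist pred [320.7 184.3] origin 220 84
```

View pics/c8.png

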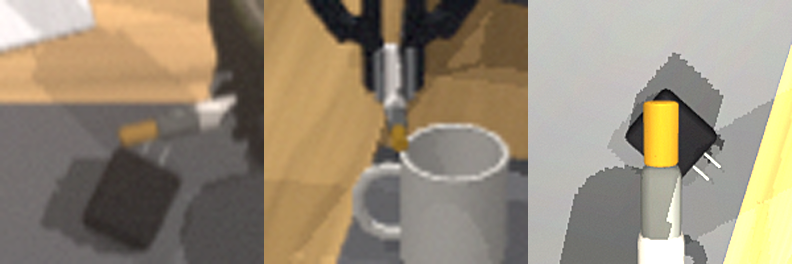

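The wrist crop shows the brass connector level and straight ahead at wrist px (320,184.5). In the top crop it is at (391.3,219.9). Both match the prediction to about 1 px. One quick sub-pixel refinement of the phone's yaw comes next.

```bash
python3 - <<'E'
from h import *
im=cv2.imread("pics/top0.png").astype(float)
def yawline(pts,z,along):
    vx,vy,x0,y0=cv2.fitLine(np.array(pts,np.float32),cv2.DIST_HUBER,0,.01,.01).ravel()
    a=onz("top",(x0-15*vx,y0-15*vy),z);b=onz("top",(x0+15*vx,y0+15*vy),z);v=b-a
    t=np.degrees(np.arctan2(v[1],v[0]))-(90 if along=="y" else 0);print(along,(t+90)%180-90,len(pts))
g=im.mean(2)
def cross(p,th,first=True):
    i=np.nonzero((p[:-1]-th)*(p[1:]-th)<0)[0]
    if len(i)==0:return None
    i=i[0] if first else i[-1];return i+(th-p[i])/(p[i+1]-p[i])
P=[(u,140+c) for u in range(355,384) if (c:=cross(g[140:156,u],(g[141,u]+30)/2)) is not None]
yawline(P,.232,"y")
P=[(u,165+c) for u in range(353,377) if (c:=cross(g[165:186,u],(g[166,u]+g[176:184,u].max())/2)) is not None]
yawline(P,.082,"y")
# plate left edge (rows) and near edge (columns)
P=[(330+c,v) for v in range(165,195) if (c:=cross(g[v,330:358],(g[v,332]+g[v,330:358].max())/2)) is not None]
yawline(P,.006,"x");print(g[180,335:356].round())
P=[(u,188+c) for u in range(353,378) if (c:=cross(g[188:204,u],(g[186:196,u].max()+g[203,u])/2,False)) is not None]
yawline(P,.003,"y")
w=im[146:154,366:376].mean(2);print(w.round())
E
```

```text
y 14.844303541357874 29
y 14.625308034451223 24
x 14.120606908973116 30
[106. 106. 107. 105. 106. 106. 106. 108. 130. 138. 134. 133. 133. 134.
 134. 136. 130. 121. 159. 170. 170.]
y 14.320755878644718 25
[[102.  97.  76.  72.  64.  57.  55.  54.  52.  50.]
 [ 65.  58.  51.  51.  50.  52.  50.  49.  49.  48.]
 [ 52.  50.  51.  50.  54.  53.  50.  48.  46.  46.]
 [ 50.  49.  50.  63.  72.  81.  63.  48.  48.  46.]
 [ 48.  45.  53.  84.  79.  85.  72.  50.  48.  47.]
 [ 46.  48.  57.  79.  63.  57.  64.  49.  47.  48.]
 [ 47.  47.  52.  56.  51.  49.  51.  47.  46.  48.]
 [ 46.  49.  49.  48.  46.  48.  45.  46.  47.  47.]]
```

Yaw 14.5° is confirmed. Apply the last small correction.

Call:
send_rows:
  plan:
    - [[0,0,-0.0018,-0.003,0.014,-0.006,0],[0,0,0,0,0,0,0],[0,0,0,0,0,0,0],[0,0,0,0,0,0,0],[0,0,0,0,0,0,0],[0,0,0,0,0,0,0]]

```text
clock: 20.17
position: [0.6155, -0.1373, 0.2427]
ee_rot: [0.612, 0.791, -0.0, 0.0]
ft_force: [-0.5, -0.2, -0.9]
grip_width: 0.137
grasp_force: 58.7
```

```bash
python3 - <<'E'
from h import *
show();T,o=pose();print((T@[.051,0,.0186,1])[:3],"want .6026 -.088 .224",o["joint_velocities"])
t=optics.camera("top")[:,:,::-1]; a=cv2.imread("pics/top0.png")
d=cv2.absdiff(t,a).max(2)
for n,(u,v) in dict(mouse=(167,299),tape=(214,352),marker=(339,304),ear=(304,240),charger=(390,236),mug=(468,238),glue=(503,346),phone=(368,165)).items(): print(n,np.median(d[v-10:v+10,u-10:u+10]))
E
```

```text
t 20.1667 q [ 0.3859  0.3658 -0.3118  1.4401  0.1127  1.3533  0.3239] 
p [ 0.6155 -0.1373  0.2427] x [-0.252   0.9677 -0.    ] y [ 0.9677  0.252  -0.0001] z [-0.     -0.0001 -1.    ] F [-0.4776 -0.1532 -0.9278] grip 0.13657599579981958 58.66283297538757
[ 0.6027 -0.0879  0.2241] want .6026 -.088 .224 [-0.0001  0.0009 -0.0004  0.0011 -0.0008  0.0004  0.001 ]
mouse 69.0
tape 2.0
marker 2.0
ear 50.0
charger 3.0
mug 23.0
glue 55.0
phone 3.0
```

```bash
python3 -c "
from workcell import job
print(job.hand_in())"
```

```text
the job is handed in; nothing more can be done
None
```

The job is handed in at about 20 s. The long antenna stands in the handleless cup, and the short one is held level and crosswise to the phone. By my measurements its connector is within about 1 mm of the point 15 cm in front of the lens. My last before/after check of the bystanders was inconclusive because of shadows, but I saw no sign that anything was bumped.

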